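Snap the cover onto the instrument housing

TASK

Pull the drawer of the small parts cabinet open, take the blue snap cover out of it, set it squarely on the open white instrument housing in the assembly nest and press it down until it snaps in and sits fully home. Finish like that, still pressing the seated cover firmly down with the gripper: do not let go or back off. Leave the bottle, the yellow tray and the screwdriver where they are.

Things in the scene. Friction and masses are not known exactly. Their poses are not given: they have to be found in the camera images.
- drawer (a joint): opening of the cabinet's only drawer in m: 0 shut, 0.135 fully out; starts shut or up to 0.01 ajar. Slides with about 1.5 N of friction; stays where left.
- drawer_handle (a point): grip point of the blue upright fin amid the drawer's white front, 54 mm above the bench, 21 mm out from the front. Fin: 12 mm thick (this frame's y), 40 tall, top 74 mm above the bench, 50 mm out, ending in a 16 mm thick bead 13 to 29 mm ahead (-x) of the point. Pinch it from above, fingers closing along y; the drawer pulls out along this frame's -x, with the same yaw as the cabinet.
- cover_rib (a point): blue snap cover, about 50 g, upright in the drawer and moving with it: plate 76 (x) by 56 (y) by 5 mm, on it a grip rib 44 long (x), 12 thick (y), 24 mm high. The point is the rib's centre: 12 mm above the plate, 38 mm above the cover's lowest part. Pinch the rib across y. Below the plate: four corner guide posts 21 mm long and two snap legs. Same when turned half round.
- module_seat (a point): centre of the open top of the white housing (fixed in an aluminium nest), level with its rim, 52 mm above the bench. Housing 76 (x) by 56 (y) mm outside, 66 by 46 inside. The cover goes on with its x along this x, either way round, posts inside with 1.5 mm play all round. Seated, its plate lies on the rim and the rib's centre is 17 mm above this point.
- bottle: white capped bottle, 48 mm across, 120 mm tall, standing on the bench; origin under its foot. Not to be moved.
- tray: open yellow tray 110 x 80 x 35 mm on the bench; origin under its centre. Not to be moved.
- driver: screwdriver lying on the bench along its x; not to be moved.
- cabinet: grey cabinet 200 wide (y), 160 deep (x), 92 mm high, fixed; origin on the bench 60 mm in front (-x) of the middle of its face. Its drawer is 160 wide by 116 mm long inside; floor 14, side walls 44, front 84 mm above the bench. The cabinet's top hides the cover until the drawer is about 0.12 m open.
- latch_a (a joint): travel in m of the orange sprung snap lip in the -x end wall, 8 mm below the rim: 0 at rest, pushed outward about 0.003 as the cover passes. The cover meets both lips 14 mm above its final height, needs about 8 to 13 N, and snaps past some 8 mm above its final height, where the force drops; the lips then pull it down by up to 11 N, till 2 mm above final height.
- latch_b (a joint): the same for the snap lip in the +x end wall.
Mind the look-alikes: they are no part of the job. Of the things that look like the part that bears module_seat, the middle-sized one is meant.

How it is judged:
On the way, in this order (a step that is already met when the one before it is completed fails the run):
1. the drawer is pulled open by at least 90 mm (value of joint drawer above 0.09 m), for 0.2 s.
2. the cover is lifted out of the drawer (rib centre over 110 mm above the bench) (height (world z) of cover_rib above 0.11 m), for 0.1 s.
3. the cover has snapped onto the housing, rib centre less than 20 mm above the rim (z of cover_rib in the frame of module_seat below 0.02 m and horizontal distance between cover_rib and module_seat below 0.005 m), for 0.1 s.
At the end, for the whole second after the job is handed in: The cover is snapped on: rib centre 14 to 18.5 mm above the housing's rim (17 nominal), within 4 mm of its centre, within 0.1 rad of its direction, tilted less than 0.06 rad; the gripper is still on it and presses it onto the housing with more than 4 N (z of cover_rib in the frame of module_seat between 0.014 and 0.0185 m and horizontal distance between cover_rib and module_seat below 0.004 m and angle between the x axis of cover_rib and the x axis of module_seat, either way round below 0.1 rad and angle between cover_rib's own z axis and vertical below 0.06 rad and contact force between cover and module above 4 N and contact force between the fingers and cover above 3 N); the arm keeps its last pose, push and grip.
It fails at once if the bottle is moved by more than 30 mm (distance of bottle from where it was at the start of the episode above 0.03 m).
It fails at once if the tray is moved by more than 30 mm (distance of tray from where it was at the start of the episode above 0.03 m).
It fails at once if the screwdriver is moved by more than 30 mm (distance of driver from where it was at the start of the episode above 0.03 m).
It also fails if it takes over 56 s, if anything falls off the work surface, if the arm or the gripper's body presses on something with over 40 N, if the wrist force passes 120 N, or if a joint passes its speed limit or range.

ROBOT

A 6-joint arm with a two-finger parallel gripper is mounted at the origin on the work surface. World frame = base frame: x ahead of the robot, y to its left, z up, the work surface at z = 0. Lengths are in m, angles in rad, forces in N, time in s.
With the tool pointing down it reaches from about 0.3 to 0.775 m from the base axis. Payload 14.6 kg.
Tool frame: the origin (TCP) lies at the very end of the fingers, on their centre line; the grasp point (between the pads) lies 19 mm behind it; z points along the fingers, y is the direction in which the jaws open and shut (so a half turn about z gives the same grasp; the last joint's range is limited). The gripper opens to 94 mm and grips with 3 to 60 N. Pads are 16 mm wide; open, the fingers measure 119 mm over their backs; the gripper's body (75 mm by 177 mm) begins 78 mm behind the grasp point.
Start: joints at [-1.322, 0.3, 1.521, -0, 1.321, -0.067], TCP at [0.171, -0.523, 0.205] pointing down, gripper open.
Joint ranges: [-3.03, 3.03], [-0.79, 2.21], [0.23, 2.52], [-1.04, 4.18], [0, 3.07], [-2.55, 2.55]. Speed limits (rad/s): [2.22, 2.22, 2.57, 3.14, 3.14, 3.14].

INTERFACE

Orientations are given as [roll, pitch, yaw] about the fixed x, y, z axes, in that order (R = Rz(yaw) Ry(pitch) Rx(roll)).
In Python, from station import ctrl, vision, ticket gives the robot as it stands.
- The arm moves only by the tool step_arm, never from a script. Its argument "steps" is a list of rows, each an object of numbers: "x", "y", "z": the shift along the tool's x, y, z in m; "ax", "ay", "az": the turn, a rotation vector about the tool's x, y, z in degrees; "claw": the finger opening in m, from 0 to 0.094. A call has 1 to 5 rows; each row shifts and turns the pose as measured when the row begins, along the tool's axes as they then stand; what a row does not reach is not made up. A row lasts 1/12 s, in which the tool goes at most 41.7 mm and 7.16 degrees, less where a joint would pass 70% of its speed; a pose out of reach is approached as far as the arm can. A call with a gripper value outside its range is refused whole. The fingers move at their own pace and stop on an object; "grip_force" is the grip in N (left out, the last holds). Time passes only in rows, so rows that do not move let the fingers close. It gives the time, the measured TCP pose, the force and the opening at its end, in the units of the state.
- ctrl.get_obs(): the state, without advancing time (a new reading comes with each control period).
- vision.camera(name): name is "scene" or "top" or "wrist"; returns (picture, depth): 384x512x3 uint8, red, green, blue; 384x512 float32, m along the optical axis (not along the pixel's ray), 0 where there is no reading.
- vision.camera_params(name): a dict with "fov_y" (degrees; the focal length in pixels is half the picture's height over the tangent of half this angle, whatever the lens; pixels are square), "cx", "cy" (the principal point, pixels), "k1" (the pictures are not rectified: a ray, as slopes to the right and down, at radius r is drawn at 1 + k1 r^2 times it, then the intrinsics apply), "origin" and "attitude" of the camera in the world; the wrist camera has in their place "mount" (4x4, takes a point from camera to tool coordinates, whose origin is the TCP and whose axes are the flange's). Camera axes: x right, y up, looking along -z (the intrinsics and any distortion apply to the point x, -y, -z); pixel columns grow to the right and rows downward; lengths in m; the calibration is good to about 2 mm. A picture is of the moment at which its call begins: read the wrist's pose just before it. camera_params takes no time and is no camera call.
- ticket.hand_in(): hands the job in, once; it reports no verdict.
The state is a dict: "time_s": time; "qpos": joint angles; "joint_vel": joint speeds; "tau": joint torques, N m; "ee_pos": TCP position; "eef_rot": TCP orientation; "force": force on the tool from outside, world axes, zero at the start; "moment": the same for the moment, N m; "grip_width": finger opening in m.
Only numpy, scipy, OpenCV 4.12 (cv2) and the standard library are available. Lean on these libraries where they do the work, as an engineer would, in place of code of your own. Each camera call takes 0.05 s, during which the arm holds its last target.

## Working session

There is one attempt and no reset: what is moved stays moved. The work goes in short steps, Python scripts to look and compute and a tool call to move; the robot and the scene stay as the last step left them, time stands still between calls to the robot, and variables do not carry over. Pictures are saved under pics/ and viewed, and the job is handed in when it is done.

Besides the shell and the picture viewer there is one more tool, called after ">>>" in YAML: its name, and indented under it one key for each argument. step_arm: Moves the arm, as the interface text tells. Its arguments: {"type":"object","properties":{"steps":{"type":"array"},"grip_force":{"type":"number"}},"required":["steps"]}

```bash
ls; mkdir -p pics
cat > h.py <<'E'
import numpy as np, cv2
from station import ctrl, vision, ticket
from scipy.spatial.transform import Rotation as R
def cam(n):
    o=ctrl.get_obs(); p,d=vision.camera(n); return o,p,d
E
python3 - <<'E'
from h import *
print(ctrl.get_obs())
for n in ["scene","top"]:
    o,p,d=cam(n); cv2.imwrite(f"pics/{n}0.png",p[:,:,::-1]); np.save(f"{n}0.npy",d)
for n in ["scene","top","wrist"]: print(vision.camera_params(n))
E
```

```text
pics
{'time_s': 0.0, 'qpos': array([-1.32160459e+00,  3.00457148e-01,  1.52158473e+00,  2.54947665e-06,
        1.32068345e+00, -6.66062362e-02]), 'joint_vel': array([ 0.00085064,  0.00041285, -0.00194982, -0.00140427, -0.00075538,
       -0.00066032]), 'tau': array([ 1.93064084e-04, -5.31810522e+01, -3.52739167e+01,  7.07167760e-02,
        2.44114827e-02, -9.92695573e-05]), 'ee_pos': array([ 0.17074663, -0.52255114,  0.20489244]), 'eef_rot': array([-3.14046266e+00, -7.78513029e-05,  3.15797296e-01]), 'force': array([-0.11709707,  0.60473328,  0.25809883]), 'moment': array([-0.02787437, -0.02455712, -0.06550276]), 'grip_width': 0.09401539831842262}
{'fov_y': 42.78371648086519, 'cx': 257.98396643582396, 'cy': 189.46636400594463, 'k1': -0.04167381549018472, 'origin': array([1.72299778, 0.80502508, 1.03506712]), 'attitude': array([ 0.9766247 , -0.01270248,  2.19639409])}
{'fov_y': 45.08297781238495, 'cx': 251.27462160111978, 'cy': 192.3982470602034, 'k1': -0.03570586005184851, 'origin': array([ 0.39733263, -0.00998998,  1.4991207 ]), 'attitude': array([ 0.13101424, -0.00477546, -1.59652835])}
{'fov_y': 63.292246878035776, 'cx': 255.5666474251728, 'cy': 193.4408347956418, 'k1': -0.06290447381945045, 'mount': array([[-7.24182188e-04,  9.63097930e-01,  2.69150243e-01,
         7.72944900e-02],
       [ 9.99999725e-01,  7.39853988e-04,  4.32106044e-05,
         2.25480195e-04],
       [-1.57515837e-04,  2.69150201e-01, -9.63098201e-01,
        -1.79369141e-01],
       [ 0.00000000e+00,  0.00000000e+00,  0.00000000e+00,
         1.00000000e+00]])}
```

View pics/scene0.png

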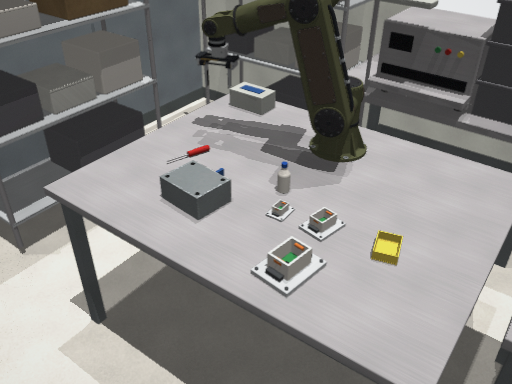

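View pics/top0.png

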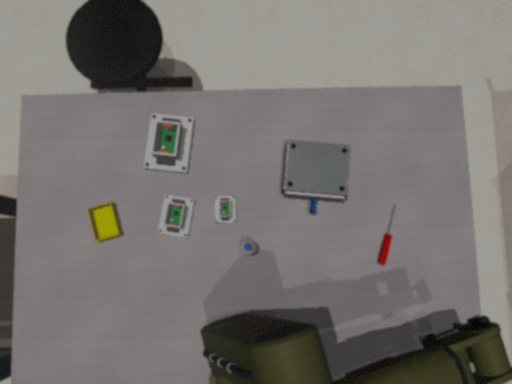

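The top view shows the cabinet at (317,170) with its blue handle at (313,206). There are three housings: large (168,142), middle (177,216) and small (225,209). The bottle is at (249,247), the tray at (105,222) and the driver at (386,240).

```bash
cat >> h.py <<'E'
def intr(c): 
    f=192/np.tan(np.radians(c['fov_y'])/2); return f
def campose(n,o=None):
    c=vision.camera_params(n)
    if n=='wrist':
        T=np.eye(4);T[:3,:3]=R.from_euler('xyz',o['eef_rot']).as_matrix();T[:3,3]=o['ee_pos']
        return T@c['mount'],c
    T=np.eye(4);T[:3,:3]=R.from_euler('xyz',c['attitude']).as_matrix();T[:3,3]=c['origin'];return T,c
def rays(n,uv,o=None):
    T,c=campose(n,o);f=intr(c);uv=np.atleast_2d(np.array(uv,float))
    d=(uv-[c['cx'],c['cy']])/f; s=d.copy()
    for _ in range(20): s=d/(1+c['k1']*(s**2).sum(1,keepdims=True))
    v=np.c_[s[:,0],-s[:,1],-np.ones(len(s))]
    return T[:3,3],v@T[:3,:3].T
def onz(n,uv,z,o=None):
    p,v=rays(n,uv,o); return p+v*((z-p[2])/v[:,2])[:,None]
def ondepth(n,uv,d,o=None):
    p,v=rays(n,uv,o); return p+v*np.array(d)[:,None]
def cloud(n,d,o=None):
    g=np.stack(np.meshgrid(np.arange(512),np.arange(384)),-1).reshape(-1,2)
    return ondepth(n,g,d.ravel(),o).reshape(384,512,3)
def proj(n,P,o=None):
    T,c=campose(n,o);f=intr(c);q=(np.atleast_2d(P)-T[:3,3])@T[:3,:3]
    s=np.c_[q[:,0],-q[:,1]]/(-q[:,2:]);s=s*(1+c['k1']*(s**2).sum(1,keepdims=True));return s*f+[c['cx'],c['cy']]
E
python3 - <<'E'
from h import *
p=cv2.imread('pics/top0.png');d=np.load('top0.npy');C=cloud('top',d)
for u,v in [(250,120),(317,165),(313,208),(177,216),(249,247),(105,222),(313,212),(386,240)]: print((u,v),C[v,u].round(4))
cv2.imwrite('pics/topA.png',cv2.resize(p[180:260,80:200],None,fx=6,fy=6,interpolation=cv2.INTER_CUBIC))
cv2.imwrite('pics/topB.png',cv2.resize(p[130:225,260:370],None,fx=6,fy=6,interpolation=cv2.INTER_CUBIC))
E
```

```text
(250, 120) [ 0.839  -0.0243 -0.0013]
(317, 165) [ 0.6636 -0.2277  0.0887]
(313, 208) [ 0.5321 -0.2126  0.0665]
(177, 216) [0.5218 0.218  0.0189]
(249, 247) [ 0.4159 -0.0103  0.1165]
(105, 222) [0.5093 0.4543 0.0032]
(313, 212) [ 0.5194 -0.2118  0.0682]
(386, 240) [ 0.4275 -0.446   0.0292]
```

View pics/topA.png

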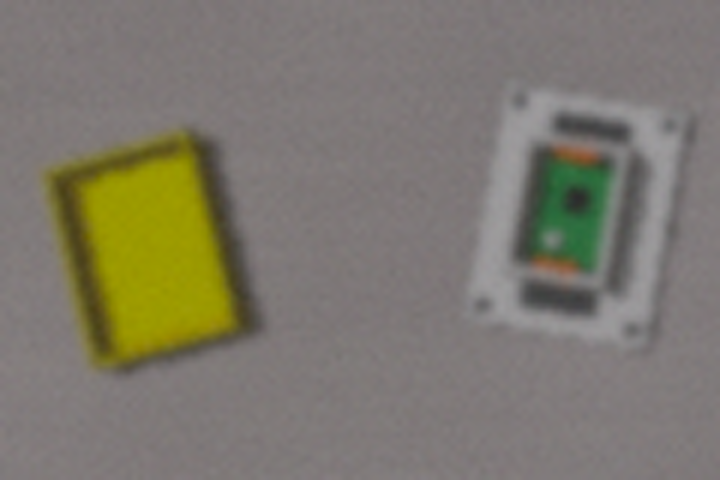

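View pics/topB.png

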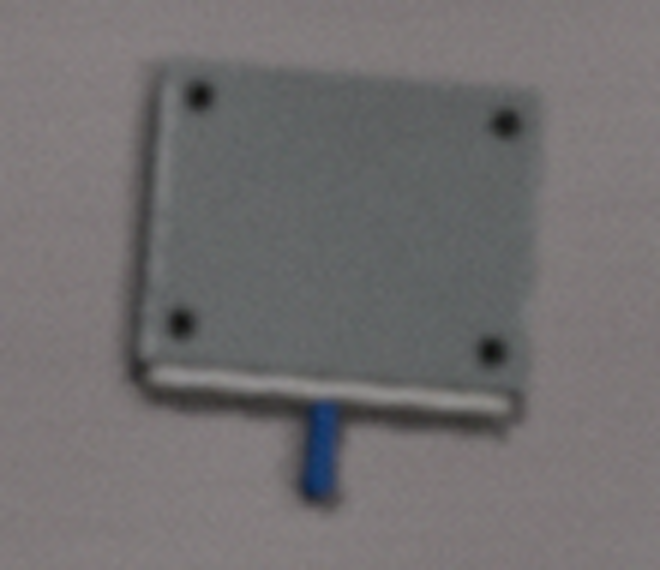

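Run:
```python
from h import *
def cr(pts,off): return (np.array(pts,float)+.5)/6-.5+off
s=onz('top',cr([(199,96),(505,123),(491,351),(181,323)],(260,130)),.092)
print(s.round(4))
for i in range(4):
    e=s[(i+1)%4]-s[i]; print(np.degrees(np.arctan2(e[1],e[0])),np.linalg.norm(e))
print('mid',s.mean(0))
h=onz('top',cr([(325,402),(316,492)],(260,130)),.074); print(h); e=h[0]-h[1]; print(np.degrees(np.arctan2(e[1],e[0])),np.linalg.norm(e))
n=onz('top',cr([(518,100),(671,125),(632,330),(483,304)],(80,180)),.012); print('nest',n.round(4),n.mean(0))
for i in range(4):
    e=n[(i+1)%4]-n[i]; print(np.degrees(np.arctan2(e[1],e[0])),np.linalg.norm(e))
C=cloud('top',np.load('top0.npy')); print(C[200:232,165:192,2].round(3)[::2,::2])
```

```text
[[ 0.7262 -0.1543  0.092 ]
 [ 0.7082 -0.3128  0.092 ]
 [ 0.5889 -0.2993  0.092 ]
 [ 0.6074 -0.1406  0.092 ]]
-96.50547317800677 0.15948062959988785
173.53991840312565 0.1199735755350797
83.36032128612814 0.1597738257369703
-6.6001893586510105 0.11959945886489307
mid [ 0.65768664 -0.22675418  0.092     ]
[[ 0.56689614 -0.21539079  0.074     ]
 [ 0.52028374 -0.2087234   0.074     ]]
-8.140305356802743 0.047086837118598686
nest [[0.5874 0.2547 0.012 ]
 [0.5717 0.1721 0.012 ]
 [0.462  0.194  0.012 ]
 [0.4779 0.2737 0.012 ]] [0.52476593 0.22362653 0.012     ]
-100.73809632261427 0.08401800191302342
168.72575929169136 0.11186075951944137
78.76681376557667 0.08122854907757066
-9.838292664165714 0.11116768762896874
[[ 1.200e-02  1.000e-02  1.400e-02  1.500e-02  2.400e-02  1.700e-02
   2.000e-02  2.300e-02  2.300e-02  2.700e-02  1.200e-02  9.000e-03
   1.000e-02  1.300e-02]
 [ 1.700e-02  4.600e-02  4.800e-02  4.400e-02  2.600e-02  2.400e-02
   1.900e-02  2.200e-02  2.800e-02  2.500e-02  8.000e-03  4.000e-03
   1.300e-02  1.000e-02]
 [ 1.300e-02  5.100e-02  3.500e-02  2.000e-02  4.700e-02  5.1
[... 1493 characters left out ...]
.600e-02  1.100e-02  1.300e-02
   6.000e-03 -3.000e-03]
 [ 5.500e-02  8.000e-03  4.700e-02  5.100e-02  4.900e-02  4.600e-02
   1.700e-02  1.700e-02  4.500e-02  1.200e-02  1.300e-02  1.100e-02
   1.300e-02 -4.000e-03]
 [ 1.500e-02  2.200e-02  4.900e-02  5.600e-02  4.900e-02  5.000e-02
   4.700e-02  4.900e-02  4.400e-02  1.300e-02  9.000e-03  1.500e-02
   1.000e-02  0.000e+00]
 [ 1.200e-02  2.000e-02  2.100e-02  2.400e-02  2.200e-02  2.500e-02
   2.500e-02  2.700e-02  3.000e-02  1.000e-02  1.200e-02  5.000e-03
   7.000e-03 -1.000e-03]
 [ 1.400e-02  2.400e-02  2.300e-02  2.200e-02  1.700e-02  2.400e-02
   2.800e-02  9.000e-03  1.300e-02  9.000e-03  7.000e-03  1.400e-02
   7.000e-03 -2.000e-03]]
```

```bash
cat >> h.py <<'E'
def go(P,yaw_deg,roll=np.pi):
    o=ctrl.get_obs(); A=R.from_euler('xyz',o['eef_rot']); B=R.from_euler('xyz',[np.pi,0,np.radians(yaw_deg)])
    rv=np.degrees((A.inv()*B).as_rotvec()); 
    print('t',o['time_s'],'pos',o['ee_pos'].round(4),'rot',np.degrees(o['eef_rot']).round(2),'F',o['force'].round(1),'w',round(o['grip_width'],4))
    print('shift now',(A.inv().apply(np.array(P)-o['ee_pos'])*1000).round(1),'after turn',(B.inv().apply(np.array(P)-o['ee_pos'])*1000).round(1),'turn',rv.round(2))
E
python3 -c "
from h import *
go([.549,-.2125,.13],-6.5)"
```

```text
t 0.1 pos [ 0.1708 -0.5226  0.205 ] rot [-1.7994e+02 -1.0000e-02  1.8090e+01] F [ 0.5 -0.3 -0.4] w 0.0938
shift now [ 455.8 -177.2   75.2] after turn [ 340.7 -350.9   75. ] turn [-6.000e-02  1.000e-02  2.459e+01]
```

>>> step_arm:
  steps:
    - {"az": 6.2}
    - {"az": 6.2}
    - {"az": 6.2}
    - {"az": 6}
    - {"az": 0}

```text
validation failed for argument at $.st...
```

```bash
python3 -c "
from h import *
go([.549,-.2125,.13],-6.5)"
```

```text
t 0.1 pos [ 0.1708 -0.5226  0.205 ] rot [-1.7994e+02 -1.0000e-02  1.8090e+01] F [ 0.5 -0.3 -0.4] w 0.0938
shift now [ 455.8 -177.2   75.2] after turn [ 340.7 -350.9   75. ] turn [-6.000e-02  1.000e-02  2.459e+01]
```

>>> step_arm:
  steps:
    - {"x": 0, "y": 0, "z": 0, "ax": 0, "ay": 0, "az": 6.2, "claw": 0.094}
    - {"x": 0, "y": 0, "z": 0, "ax": 0, "ay": 0, "az": 6.2, "claw": 0.094}
    - {"x": 0, "y": 0, "z": 0, "ax": 0, "ay": 0, "az": 6.2, "claw": 0.094}
    - {"x": 0, "y": 0, "z": 0, "ax": 0, "ay": 0, "az": 6.0, "claw": 0.094}

```text
time_s: 0.43
ee_pos: [0.1706, -0.522, 0.2035]
eef_rot: [-3.138, 0.001, -0.127]
force: [0.3, -0.2, 0.1]
grip_width: 0.0939
```

```bash
python3 -c "
from h import *
go([.549,-.2125,.13],-6.5)"
```

```text
t 0.4333 pos [ 0.1706 -0.522   0.2035] rot [-1.7979e+02  8.0000e-02 -7.2800e+00] F [ 0.3 -0.2  0.1] w 0.0939
shift now [ 336.3 -354.6   74.4] after turn [ 340.9 -350.3   73.5] turn [-0.21  0.08 -0.78]
```

>>> step_arm:
  steps:
    - {"x": 0.028, "y": -0.029, "z": 0, "ax": 0, "ay": 0, "az": 0, "claw": 0.094}
    - {"x": 0.028, "y": -0.029, "z": 0, "ax": 0, "ay": 0, "az": 0, "claw": 0.094}
    - {"x": 0.028, "y": -0.029, "z": 0, "ax": 0, "ay": 0, "az": 0, "claw": 0.094}
    - {"x": 0.028, "y": -0.029, "z": 0, "ax": 0, "ay": 0, "az": 0, "claw": 0.094}
    - {"x": 0.028, "y": -0.029, "z": 0, "ax": 0, "ay": 0, "az": 0, "claw": 0.094}

```text
time_s: 0.85
ee_pos: [0.3285, -0.3957, 0.2016]
eef_rot: [-3.136, 0.004, -0.147]
force: [0.6, -0.5, -0.3]
grip_width: 0.0943
```

>>> step_arm:
  steps:
    - {"x": 0.028, "y": -0.029, "z": 0, "ax": 0, "ay": 0, "az": 0, "claw": 0.094}
    - {"x": 0.028, "y": -0.029, "z": 0, "ax": 0, "ay": 0, "az": 0, "claw": 0.094}
    - {"x": 0.028, "y": -0.029, "z": 0, "ax": 0, "ay": 0, "az": 0, "claw": 0.094}
    - {"x": 0.028, "y": -0.029, "z": 0, "ax": 0, "ay": 0, "az": 0, "claw": 0.094}
    - {"x": 0.028, "y": -0.029, "z": 0, "ax": 0, "ay": 0, "az": 0, "claw": 0.094}

```text
time_s: 1.27
ee_pos: [0.4921, -0.2662, 0.2011]
eef_rot: [-3.135, 0.006, -0.148]
force: [-0.2, -1.0, 0.5]
grip_width: 0.0937
```

```bash
python3 -c "
from h import *
go([.549,-.2125,.13],-6.5)"
```

```text
t 1.2667 pos [ 0.4921 -0.2662  0.2011] rot [-179.61    0.33   -8.45] F [-0.2 -1.   0.5] w 0.0937
shift now [ 48.8 -61.   71.2] after turn [ 50.5 -59.8  71.1] turn [-0.4   0.32 -1.95]
```

>>> step_arm:
  steps:
    - {"x": 0.026, "y": -0.031, "z": 0, "ax": -0.4, "ay": 0.3, "az": -2, "claw": 0.094}
    - {"x": 0.024, "y": -0.029, "z": 0.0, "ax": 0, "ay": 0, "az": 0, "claw": 0.094}
    - {"x": 0, "y": 0, "z": 0, "ax": 0, "ay": 0, "az": 0, "claw": 0.094}

```text
time_s: 1.52
ee_pos: [0.5547, -0.2059, 0.1997]
eef_rot: [-3.14, 0.001, -0.106]
force: [-0.4, 0.5, -0.6]
grip_width: 0.0938
```

Run:
```python
from h import *
go([.549,-.2125,.13],-6.5)
o,p,d=cam('wrist');cv2.imwrite('pics/w1.png',p[:,:,::-1])
o2,p,d=cam('top');cv2.imwrite('pics/t1.png',p[:,:,::-1])
print(o['ee_pos'],o['eef_rot'])
print(proj('wrist',[[.549,-.212,.074],[.5203,-.2087,.074]],o))
```

```text
t 1.5167 pos [ 0.5547 -0.2059  0.1997] rot [-1.7993e+02  8.0000e-02 -6.1000e+00] F [-0.4  0.5 -0.6] w 0.0938
shift now [-4.9  7.3 69.7] after turn [-4.9  7.2 69.7] turn [-0.07  0.08  0.4 ]
[ 0.55472991 -0.20589388  0.19971963] [-3.14040823e+00  1.37484024e-03 -1.06387959e-01]
[[261.67493728 190.70223856]
 [261.32074443 217.51670147]]
```

View pics/w1.png

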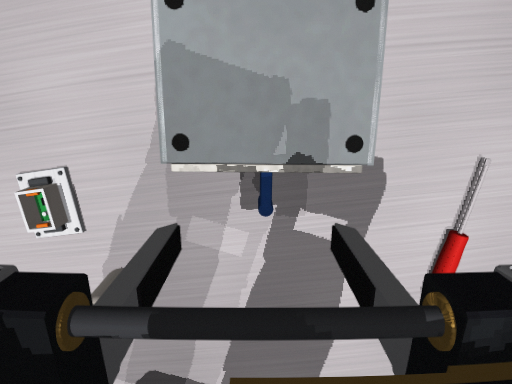

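```bash
python3 -c "
from h import *
go([.548,-.2145,.036],-6.5)"
```

```text
t 1.6167 pos [ 0.552  -0.2092  0.1997] rot [-1.7998e+02  1.3000e-01 -6.2200e+00] F [-1.3 -0.6  0.1] w 0.0939
shift now [ -3.    5.7 163.7] after turn [ -3.4   5.7 163.7] turn [-0.02  0.13  0.28]
```

>>> step_arm:
  steps:
    - {"x": -0.003, "y": 0.006, "z": 0.035, "ax": 0, "ay": 0.1, "az": 0.3, "claw": 0.094}
    - {"x": 0, "y": 0, "z": 0.035, "ax": 0, "ay": 0, "az": 0, "claw": 0.094}
    - {"x": 0, "y": 0, "z": 0.035, "ax": 0, "ay": 0, "az": 0, "claw": 0.094}
    - {"x": 0, "y": 0, "z": 0.025, "ax": 0, "ay": 0, "az": 0, "claw": 0.094}
    - {"x": 0, "y": 0, "z": 0, "ax": 0, "ay": 0, "az": 0, "claw": 0.094}

```text
time_s: 2.03
ee_pos: [0.5452, -0.2204, 0.0672]
eef_rot: [3.14, -0.003, -0.119]
force: [-0.7, 0.6, -0.8]
grip_width: 0.0938
```

```bash
python3 -c "
from h import *
go([.548,-.2145,.036],-6.5)
o,p,d=cam('wrist');cv2.imwrite('pics/w2.png',p[:,:,::-1])
"
```

```text
t 2.0333 pos [ 0.5452 -0.2204  0.0672] rot [179.89  -0.2   -6.85] F [-0.7  0.6 -0.8] w 0.0938
shift now [ 2.  -6.2 31.2] after turn [ 2.1 -6.2 31.2] turn [ 0.11 -0.2  -0.35]
```

View pics/w2.png

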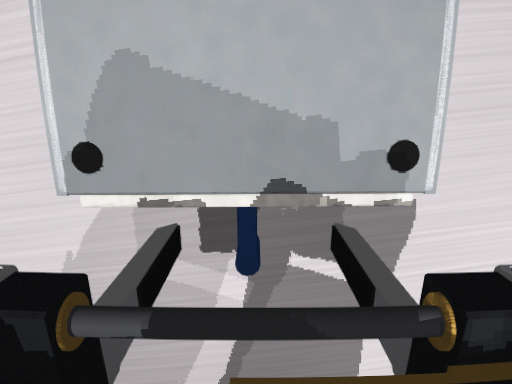

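The fin is at col 247 and the fingers are centred on col 256, so I'll shift about -6 mm in y and go down 31 mm.

>>> step_arm:
  steps:
    - {"x": 0.002, "y": -0.006, "z": 0.015, "ax": 0.1, "ay": -0.2, "az": -0.3, "claw": 0.094}
    - {"x": 0, "y": 0, "z": 0.016, "ax": 0, "ay": 0, "az": 0, "claw": 0.094}
    - {"x": 0, "y": 0, "z": 0, "ax": 0, "ay": 0, "az": 0, "claw": 0.094}

```text
time_s: 2.33
ee_pos: [0.5502, -0.2175, 0.042]
eef_rot: [3.139, -0.008, -0.117]
force: [-0.8, 0.2, -0.1]
grip_width: 0.0941
```

```bash
python3 -c "
from h import *
go([.548,-.2145,.036],-6.5)
"
```

```text
t 2.3333 pos [ 0.5502 -0.2175  0.042 ] rot [179.84  -0.45  -6.69] F [-0.8  0.2 -0.1] w 0.0941
shift now [-2.5 -2.8  6. ] after turn [-2.5 -2.8  6. ] turn [ 0.16 -0.45 -0.19]
```

Correct and close.

>>> step_arm:
  grip_force: 30
  steps:
    - {"x": -0.003, "y": -0.003, "z": 0.006, "ax": 0.1, "ay": -0.4, "az": -0.2, "claw": 0.094}
    - {"x": 0, "y": 0, "z": 0, "ax": 0, "ay": 0, "az": 0, "claw": 0.05}
    - {"x": 0, "y": 0, "z": 0, "ax": 0, "ay": 0, "az": 0, "claw": 0}
    - {"x": 0, "y": 0, "z": 0, "ax": 0, "ay": 0, "az": 0, "claw": 0}
    - {"x": 0, "y": 0, "z": 0, "ax": 0, "ay": 0, "az": 0, "claw": 0}

```text
time_s: 2.75
ee_pos: [0.5493, -0.2149, 0.0406]
eef_rot: [3.139, -0.006, -0.113]
force: [-0.5, 0.5, 0.2]
grip_width: 0.0702
```

>>> step_arm:
  steps:
    - {"x": 0, "y": 0, "z": 0, "ax": 0, "ay": 0, "az": 0, "claw": 0}
    - {"x": 0, "y": 0, "z": 0, "ax": 0, "ay": 0, "az": 0, "claw": 0}
    - {"x": 0, "y": 0, "z": 0, "ax": 0, "ay": 0, "az": 0, "claw": 0}
    - {"x": 0, "y": 0, "z": 0, "ax": 0, "ay": 0, "az": 0, "claw": 0}

```text
time_s: 3.08
ee_pos: [0.5499, -0.2151, 0.0419]
eef_rot: [3.138, -0.008, -0.113]
force: [-0.1, 0.0, 0.1]
grip_width: 0.0439
```

```bash
python3 -c "
from h import *
go([.548,-.2145,.036],-6.5)
"
```

```text
t 3.0833 pos [ 0.5499 -0.2151  0.0419] rot [179.8   -0.46  -6.46] F [-0.1  0.   0.1] w 0.0439
shift now [-2.  -0.4  5.9] after turn [-2.  -0.4  5.9] turn [ 0.2  -0.46  0.04]
```

>>> step_arm:
  steps:
    - {"x": 0, "y": 0, "z": 0.002, "ax": 0, "ay": 0, "az": 0, "claw": 0}
    - {"x": 0, "y": 0, "z": 0, "ax": 0, "ay": 0, "az": 0, "claw": 0}
    - {"x": 0, "y": 0, "z": 0, "ax": 0, "ay": 0, "az": 0, "claw": 0}
    - {"x": 0, "y": 0, "z": 0, "ax": 0, "ay": 0, "az": 0, "claw": 0}
    - {"x": 0, "y": 0, "z": 0, "ax": 0, "ay": 0, "az": 0, "claw": 0}

```text
time_s: 3.5
ee_pos: [0.5498, -0.2156, 0.0396]
eef_rot: [3.137, -0.008, -0.113]
force: [0.4, 1.2, -1.4]
grip_width: 0.0119
```

>>> step_arm:
  steps:
    - {"x": 0, "y": 0, "z": 0, "ax": 0, "ay": 0, "az": 0, "claw": 0}
    - {"x": 0, "y": 0, "z": 0, "ax": 0, "ay": 0, "az": 0, "claw": 0}
    - {"x": 0, "y": 0, "z": 0, "ax": 0, "ay": 0, "az": 0, "claw": 0}

```text
time_s: 3.75
ee_pos: [0.5498, -0.2156, 0.0396]
eef_rot: [3.138, -0.008, -0.114]
force: [-0.3, -1.0, -0.4]
grip_width: 0.0113
```

```bash
python3 -c "
from h import *
go([.548,-.2145,.036],-6.5)
"
```

```text
t 3.75 pos [ 0.5498 -0.2156  0.0396] rot [179.8   -0.45  -6.51] F [-0.3 -1.  -0.4] w 0.0113
shift now [-1.9 -0.9  3.5] after turn [-1.9 -0.9  3.6] turn [ 0.2  -0.45 -0.01]
```

>>> step_arm:
  steps:
    - {"x": -0.015, "y": 0, "z": 0, "ax": 0, "ay": 0, "az": 0, "claw": 0}
    - {"x": -0.02, "y": 0, "z": 0, "ax": 0, "ay": 0, "az": 0, "claw": 0}
    - {"x": -0.02, "y": 0, "z": 0, "ax": 0, "ay": 0, "az": 0, "claw": 0}
    - {"x": -0.02, "y": 0, "z": 0, "ax": 0, "ay": 0, "az": 0, "claw": 0}
    - {"x": -0.015, "y": 0, "z": 0, "ax": 0, "ay": 0, "az": 0, "claw": 0}

```text
time_s: 4.17
ee_pos: [0.461, -0.2054, 0.0395]
eef_rot: [3.137, -0.015, -0.113]
force: [1.8, -2.5, -0.2]
grip_width: 0.0117
```

```bash
python3 -c "
from h import *
go([.5498-.122*.9936,-.2156+.122*.1132,.0396],-6.5)
"
```

```text
t 4.1667 pos [ 0.461  -0.2054  0.0395] rot [179.73  -0.83  -6.45] F [ 1.8 -2.5 -0.2] w 0.0117
shift now [-32.7   0.1  -0.5] after turn [-32.7   0.1  -0.1] turn [ 0.27 -0.83  0.05]
```

>>> step_arm:
  steps:
    - {"x": -0.014, "y": 0, "z": 0, "ax": 0, "ay": -0.4, "az": 0, "claw": 0}
    - {"x": -0.014, "y": 0, "z": 0, "ax": 0, "ay": -0.4, "az": 0, "claw": 0}
    - {"x": -0.005, "y": 0, "z": 0, "ax": 0, "ay": 0, "az": 0, "claw": 0}
    - {"x": 0, "y": 0, "z": 0, "ax": 0, "ay": 0, "az": 0, "claw": 0}

```text
time_s: 4.5
ee_pos: [0.4253, -0.2013, 0.0395]
eef_rot: [3.137, -0.002, -0.114]
force: [-0.3, -1.1, -4.6]
grip_width: 0.0121
```

```bash
python3 -c "
from h import *
go([.5498-.122*.9936,-.2156+.122*.1132,.0396],-6.5)
o,p,d=cam('wrist');cv2.imwrite('pics/w3.png',p[:,:,::-1])
o,p,d=cam('top');cv2.imwrite('pics/t3.png',cv2.resize(p[130:260,240:380,::-1],None,fx=5,fy=5,interpolation=cv2.INTER_CUBIC))
"
```

```text
t 4.5 pos [ 0.4253 -0.2013  0.0395] rot [ 1.7972e+02 -1.0000e-01 -6.5300e+00] F [-0.3 -1.1 -4.6] w 0.0121
shift now [ 3.3  0.1 -0.1] after turn [ 3.3  0.1 -0.1] turn [ 0.28 -0.1  -0.03]
```

View pics/w3.png

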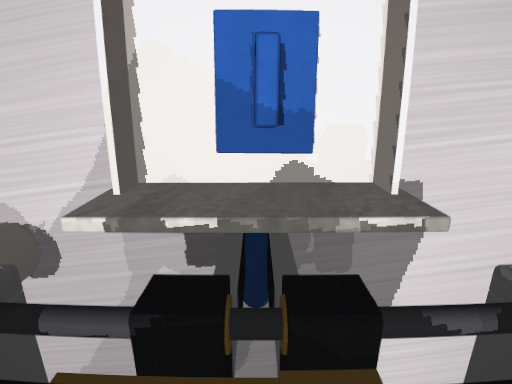

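View pics/t3.png

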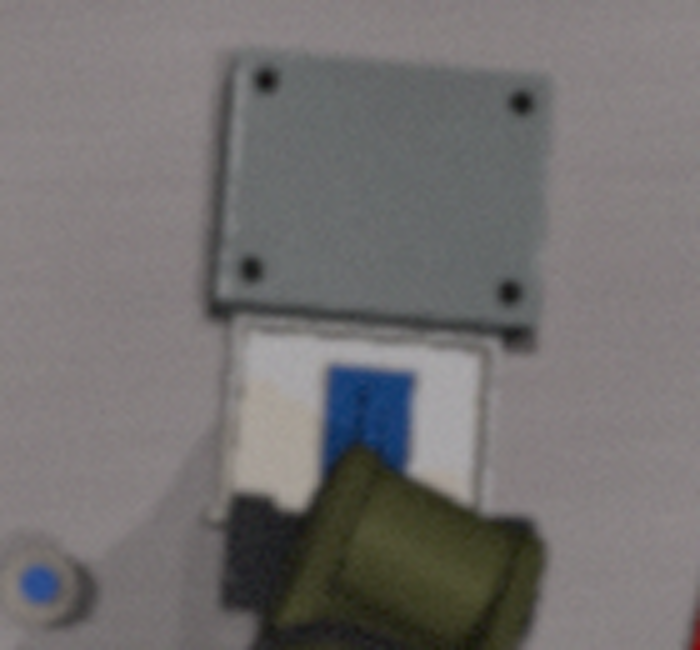

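Run:
```python
from h import *
o=ctrl.get_obs()
go([.4253,-.2013,.2],-6.5)
def m(n,pts,z,o=None):
    s=onz(n,pts,z,o);print(s[:,:2].round(4),s.mean(0))
    for i in range(4):
        e=s[(i+1)%4]-s[i]; print(np.degrees(np.arctan2(e[1],e[0])).round(2),np.linalg.norm(e).round(4))
m('wrist',[(214.5,11.5),(318.5,12),(314,153),(216,152.5)],.040,o)
m('wrist',[(255,32),(279.5,32.5),(278.5,126.5),(255.5,126.5)],.064,o)
p=cv2.imread('pics/w3.png');cv2.imwrite('pics/w3c.png',cv2.resize(p[0:165,200:335],None,fx=4,fy=4,interpolation=cv2.INTER_CUBIC))
```

```text
t 4.6 pos [ 0.4261 -0.2014  0.0395] rot [ 1.7973e+02 -1.0000e-01 -6.5200e+00] F [-1.5 -0.1 -1.8] w 0.012
shift now [  -0.5    0.8 -160.5] after turn [  -0.8   -0.  -160.5] turn [ 0.27 -0.1  -0.02]
[[ 0.554  -0.1951]
 [ 0.5477 -0.2493]
 [ 0.4735 -0.2415]
 [ 0.4802 -0.1853]] [ 0.51386384 -0.21776165  0.04      ]
-96.59 0.0546
173.99 0.0747
83.14 0.0566
-7.56 0.0744
[[ 0.5363 -0.2143]
 [ 0.5348 -0.2254]
 [ 0.4924 -0.2208]
 [ 0.4937 -0.2096]] [ 0.5142779  -0.21752908  0.064     ]
-97.45 0.0112
173.75 0.0427
83.48 0.0112
-6.25 0.0429
```

View pics/w3c.png

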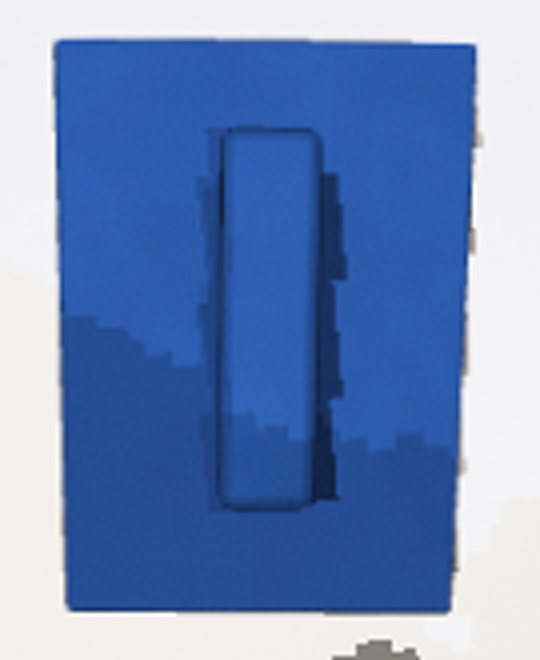

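>>> step_arm:
  steps:
    - {"x": 0, "y": 0, "z": 0, "ax": 0, "ay": 0, "az": 0, "claw": 0.05}
    - {"x": 0, "y": 0, "z": 0, "ax": 0, "ay": 0, "az": 0, "claw": 0.05}
    - {"x": 0, "y": 0, "z": 0, "ax": 0, "ay": 0, "az": 0, "claw": 0.05}
    - {"x": 0, "y": 0, "z": 0, "ax": 0, "ay": 0, "az": 0, "claw": 0.05}
    - {"x": 0, "y": 0, "z": 0, "ax": 0, "ay": 0, "az": 0, "claw": 0.05}

```text
time_s: 5.02
ee_pos: [0.4283, -0.2017, 0.0397]
eef_rot: [3.136, -0.003, -0.112]
force: [-0.1, 0.5, -0.4]
grip_width: 0.0417
```

>>> step_arm:
  steps:
    - {"x": 0, "y": 0, "z": -0.02, "ax": 0, "ay": 0, "az": 0, "claw": 0.05}
    - {"x": 0, "y": 0, "z": -0.025, "ax": 0, "ay": 0, "az": 0, "claw": 0.05}
    - {"x": 0, "y": 0, "z": -0.03, "ax": 0, "ay": 0, "az": 0, "claw": 0.05}
    - {"x": 0, "y": 0, "z": -0.025, "ax": 0, "ay": 0, "az": 0, "claw": 0.05}
    - {"x": 0, "y": 0, "z": 0, "ax": 0, "ay": 0, "az": 0, "claw": 0.05}

```text
time_s: 5.43
ee_pos: [0.4277, -0.2004, 0.1426]
eef_rot: [3.138, 0.001, -0.111]
force: [0.8, 0.3, 1.2]
grip_width: 0.0499
```

```bash
python3 -c "
from h import *
go([.514,-.2176,.13],-6.5)
"
```

```text
t 5.4333 pos [ 0.4277 -0.2004  0.1426] rot [ 1.7978e+02  5.0000e-02 -6.3800e+00] F [0.8 0.3 1.2] w 0.0499
shift now [87.7  7.4 12.5] after turn [87.7  7.3 12.6] turn [0.22 0.05 0.12]
```

>>> step_arm:
  steps:
    - {"x": 0.03, "y": 0.003, "z": 0, "ax": 0.2, "ay": 0, "az": 0.1, "claw": 0.05}
    - {"x": 0.03, "y": 0.002, "z": 0, "ax": 0, "ay": 0, "az": 0, "claw": 0.05}
    - {"x": 0.024, "y": 0.002, "z": 0, "ax": 0, "ay": 0, "az": 0, "claw": 0.05}
    - {"x": 0, "y": 0, "z": 0, "ax": 0, "ay": 0, "az": 0, "claw": 0.05}

```text
time_s: 5.77
ee_pos: [0.5133, -0.2173, 0.143]
eef_rot: [3.14, -0.002, -0.114]
force: [-0.8, 0.5, -0.4]
grip_width: 0.0501
```

```bash
python3 -c "
from h import *
go([.514,-.2176,.043],-6.5)
o,p,d=cam('wrist');cv2.imwrite('pics/w4.png',p[:,:,::-1])
o,p,d=cam('scene');cv2.imwrite('pics/s4.png',cv2.resize(p[100:300,120:360,::-1],None,fx=3,fy=3))
"
```

```text
t 5.7667 pos [ 0.5133 -0.2173  0.143 ] rot [ 1.7991e+02 -1.2000e-01 -6.5200e+00] F [-0.8  0.5 -0.4] w 0.0501
shift now [  0.5   0.1 100. ] after turn [  0.7   0.2 100. ] turn [ 0.09 -0.12 -0.02]
```

View pics/w4.png

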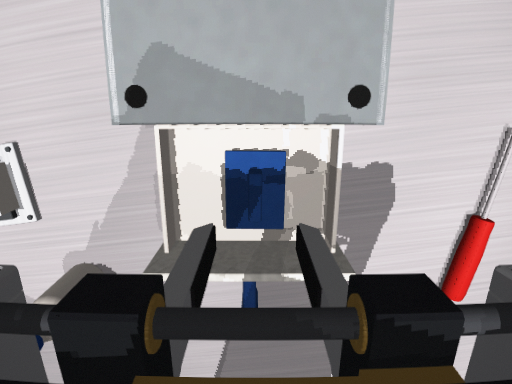

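View pics/s4.png

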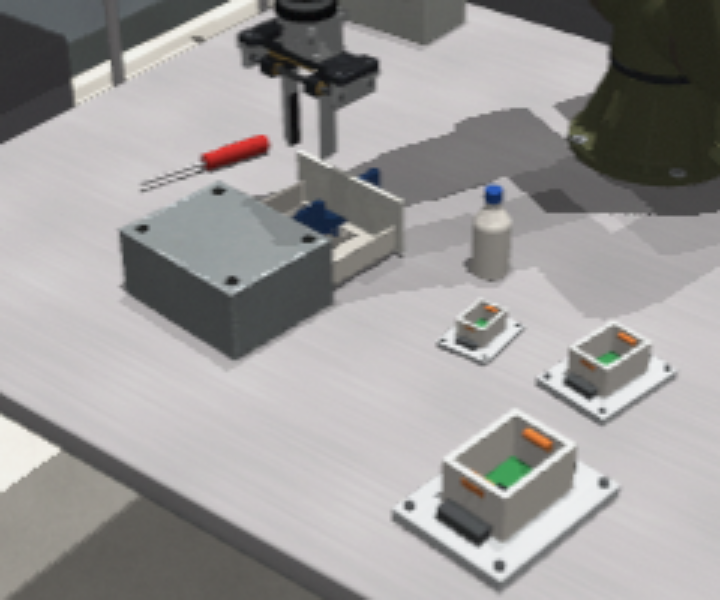

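```bash
python3 -c "
from h import *
o=ctrl.get_obs();go([.514,-.2176,.043],-6.5)
s=onz('wrist',[(225,150),(286.5,150),(285.5,229.5),(226.5,229.5)],.04,o);print(s,s.mean(0))
"
```

```text
t 5.8667 pos [ 0.5106 -0.2166  0.1426] rot [ 1.7995e+02  1.0000e-02 -6.5200e+00] F [-0.7  0.5 -0.2] w 0.0502
shift now [ 3.5  0.5 99.6] after turn [ 3.5  0.6 99.6] turn [ 0.05  0.01 -0.02]
[[ 0.55298197 -0.19436764  0.04      ]
 [ 0.54660567 -0.24973387  0.04      ]
 [ 0.46968024 -0.24197912  0.04      ]
 [ 0.47626735 -0.18496751  0.04      ]] [ 0.5113838  -0.21776204  0.04      ]
```

>>> step_arm:
  steps:
    - {"x": 0, "y": 0, "z": 0.03, "ax": 0, "ay": 0, "az": 0, "claw": 0.05}
    - {"x": 0, "y": 0, "z": 0.03, "ax": 0, "ay": 0, "az": 0, "claw": 0.05}
    - {"x": 0, "y": 0, "z": 0.02, "ax": 0, "ay": 0, "az": 0, "claw": 0.05}
    - {"x": 0, "y": 0, "z": 0, "ax": 0, "ay": 0, "az": 0, "claw": 0.05}

```text
time_s: 6.2
ee_pos: [0.5077, -0.2162, 0.0602]
eef_rot: [3.14, -0.001, -0.114]
force: [-0.6, -0.4, -0.8]
grip_width: 0.0499
```

```bash
python3 -c "
from h import *
go([.514,-.2176,.043],-6.5)
o,p,d=cam('wrist');cv2.imwrite('pics/w5.png',p[:,:,::-1])
"
```

```text
t 6.2 pos [ 0.5077 -0.2162  0.0602] rot [ 1.7991e+02 -5.0000e-02 -6.5300e+00] F [-0.6 -0.4 -0.8] w 0.0499
shift now [ 6.4  0.7 17.2] after turn [ 6.4  0.7 17.2] turn [ 0.09 -0.05 -0.03]
```

View pics/w5.png

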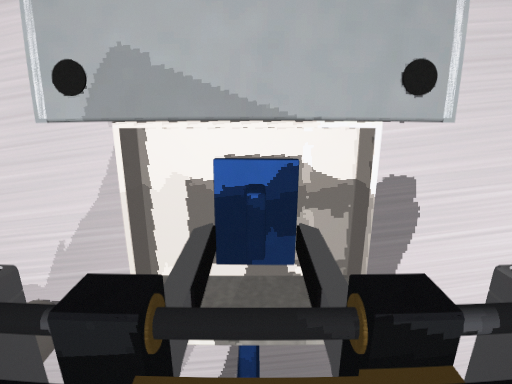

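>>> step_arm:
  steps:
    - {"x": 0.006, "y": 0.001, "z": 0.0, "ax": 0, "ay": 0, "az": 0, "claw": 0.05}
    - {"x": 0, "y": 0, "z": 0.01, "ax": 0, "ay": 0, "az": 0, "claw": 0.05}
    - {"x": 0, "y": 0, "z": 0.003, "ax": 0, "ay": 0, "az": 0, "claw": 0.05}
    - {"x": 0, "y": 0, "z": 0, "ax": 0, "ay": 0, "az": 0, "claw": 0.05}

```text
time_s: 6.58
ee_pos: [0.5157, -0.2193, 0.0526]
eef_rot: [3.138, -0.008, -0.114]
force: [-0.3, -0.5, 0.7]
grip_width: 0.0498
```

```bash
python3 -c "
from h import *
go([.514,-.2176,.043],-6.5)
"
```

```text
t 6.5833 pos [ 0.5157 -0.2193  0.0526] rot [179.77  -0.44  -6.55] F [-0.3 -0.5  0.7] w 0.0498
shift now [-1.9 -1.5  9.6] after turn [-1.9 -1.5  9.6] turn [ 0.23 -0.44 -0.05]
```

>>> step_arm:
  steps:
    - {"x": -0.002, "y": -0.0015, "z": 0.004, "ax": 0.2, "ay": -0.4, "az": 0, "claw": 0.05}
    - {"x": 0, "y": 0, "z": 0.004, "ax": 0, "ay": 0, "az": 0, "claw": 0.05}
    - {"x": 0, "y": 0, "z": 0, "ax": 0, "ay": 0, "az": 0, "claw": 0.05}

```text
time_s: 6.83
ee_pos: [0.5142, -0.2176, 0.0451]
eef_rot: [3.141, -0.002, -0.114]
force: [-0.2, -0.6, -0.6]
grip_width: 0.0501
```

```bash
python3 -c "
from h import *
go([.514,-.2176,.043],-6.5)
"
```

```text
t 6.8333 pos [ 0.5142 -0.2176  0.0451] rot [ 1.7995e+02 -1.0000e-01 -6.5500e+00] F [-0.2 -0.6 -0.6] w 0.0501
shift now [-0.2 -0.   2.1] after turn [-0.2 -0.   2.1] turn [ 0.05 -0.1  -0.05]
```

>>> step_arm:
  grip_force: 40
  steps:
    - {"x": 0, "y": 0, "z": 0.003, "ax": 0, "ay": 0, "az": 0, "claw": 0.03}
    - {"x": 0, "y": 0, "z": 0, "ax": 0, "ay": 0, "az": 0, "claw": 0}
    - {"x": 0, "y": 0, "z": 0, "ax": 0, "ay": 0, "az": 0, "claw": 0}
    - {"x": 0, "y": 0, "z": 0, "ax": 0, "ay": 0, "az": 0, "claw": 0}
    - {"x": 0, "y": 0, "z": 0, "ax": 0, "ay": 0, "az": 0, "claw": 0}

```text
time_s: 7.25
ee_pos: [0.5142, -0.2176, 0.0419]
eef_rot: [3.141, -0.002, -0.114]
force: [-0.1, -0.1, -0.1]
grip_width: 0.0199
```

>>> step_arm:
  steps:
    - {"x": 0, "y": 0, "z": 0, "ax": 0, "ay": 0, "az": 0, "claw": 0}
    - {"x": 0, "y": 0, "z": 0, "ax": 0, "ay": 0, "az": 0, "claw": 0}
    - {"x": 0, "y": 0, "z": 0, "ax": 0, "ay": 0, "az": 0, "claw": 0}

```text
time_s: 7.5
ee_pos: [0.5143, -0.2177, 0.0421]
eef_rot: [3.141, -0.002, -0.114]
force: [0.2, 0.3, -1.4]
grip_width: 0.0118
```

```bash
python3 -c "
from h import *
go([.514,-.2176,.2],-6.5)
"
```

```text
t 7.5 pos [ 0.5143 -0.2177  0.0421] rot [ 1.7994e+02 -1.2000e-01 -6.5400e+00] F [ 0.2  0.3 -1.4] w 0.0118
shift now [ 0.000e+00  1.000e-01 -1.579e+02] after turn [  -0.3   -0.  -157.9] turn [ 0.06 -0.12 -0.04]
```

>>> step_arm:
  steps:
    - {"x": 0, "y": 0, "z": -0.02, "ax": 0, "ay": 0, "az": 0, "claw": 0}
    - {"x": 0, "y": 0, "z": -0.03, "ax": 0, "ay": 0, "az": 0, "claw": 0}
    - {"x": 0, "y": 0, "z": -0.03, "ax": 0, "ay": 0, "az": 0, "claw": 0}
    - {"x": 0, "y": 0, "z": -0.03, "ax": 0, "ay": 0, "az": 0, "claw": 0}
    - {"x": 0, "y": 0, "z": -0.03, "ax": 0, "ay": 0, "az": 0, "claw": 0}

```text
time_s: 7.92
ee_pos: [0.5109, -0.216, 0.1802]
eef_rot: [-3.138, 0.011, -0.114]
force: [-0.3, -0.2, -1.1]
grip_width: 0.0117
```

```bash
python3 -c "
from h import *
go([.5248,.2236,.2],-10.1)
o,p,d=cam('wrist');cv2.imwrite('pics/w6.png',p[:,:,::-1])
"
```

```text
t 7.9167 pos [ 0.5109 -0.216   0.1802] rot [-179.78    0.64   -6.55] F [-0.3 -0.2 -1.1] w 0.0117
shift now [ -36.5 -438.4  -17.7] after turn [ -63.4 -435.2  -19.8] turn [-0.2   0.65  3.55]
```

View pics/w6.png

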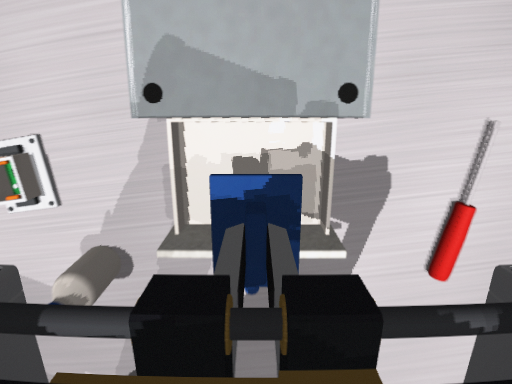

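```bash
python3 -c "
from h import *
go([.44,.239,.22],-10.1)
o=ctrl.get_obs()
"
```

```text
t 7.9667 pos [ 0.5129 -0.2169  0.1867] rot [-179.95    0.18   -6.55] F [1.5 0.1 5.6] w 0.0115
shift now [-124.5 -444.7  -32.5] after turn [-151.7 -436.1  -33.3] turn [-0.05  0.18  3.55]
```

>>> step_arm:
  steps:
    - {"x": 0, "y": 0, "z": -0.03, "ax": 0, "ay": 0.2, "az": 3.5, "claw": 0}
    - {"x": -0.012, "y": -0.03, "z": 0, "ax": 0, "ay": 0, "az": 0, "claw": 0}
    - {"x": -0.013, "y": -0.037, "z": 0, "ax": 0, "ay": 0, "az": 0, "claw": 0}
    - {"x": -0.013, "y": -0.037, "z": 0, "ax": 0, "ay": 0, "az": 0, "claw": 0}
    - {"x": -0.013, "y": -0.037, "z": 0, "ax": 0, "ay": 0, "az": 0, "claw": 0}

```text
time_s: 8.38
ee_pos: [0.4881, -0.0706, 0.2207]
eef_rot: [3.14, -0.008, -0.187]
force: [0.4, 0.8, -0.3]
grip_width: 0.0117
```

>>> step_arm:
  steps:
    - {"x": -0.013, "y": -0.037, "z": 0, "ax": 0, "ay": 0, "az": 0, "claw": 0}
    - {"x": -0.013, "y": -0.037, "z": 0, "ax": 0, "ay": 0, "az": 0, "claw": 0}
    - {"x": -0.013, "y": -0.037, "z": 0, "ax": 0, "ay": 0, "az": 0, "claw": 0}
    - {"x": -0.013, "y": -0.037, "z": 0, "ax": 0, "ay": 0, "az": 0, "claw": 0}
    - {"x": -0.013, "y": -0.037, "z": 0, "ax": 0, "ay": 0, "az": 0, "claw": 0}

```text
time_s: 8.8
ee_pos: [0.4552, 0.1316, 0.2201]
eef_rot: [3.141, -0.01, -0.189]
force: [1.1, -0.1, -0.2]
grip_width: 0.0119
```

```bash
python3 -c "
from h import *
go([.44,.239,.22],-10.1)
"
```

```text
t 8.8 pos [0.4552 0.1316 0.2201] rot [179.97  -0.59 -10.85] F [ 1.1 -0.1 -0.2] w 0.0119
shift now [ -35.2 -102.6   -0.3] after turn [-3.38e+01 -1.03e+02  1.00e-01] turn [ 0.04 -0.59 -0.75]
```

>>> step_arm:
  steps:
    - {"x": -0.013, "y": -0.036, "z": 0, "ax": 0, "ay": -0.5, "az": -0.7, "claw": 0}
    - {"x": -0.012, "y": -0.036, "z": 0, "ax": 0, "ay": 0, "az": 0, "claw": 0}
    - {"x": -0.006, "y": -0.02, "z": 0, "ax": 0, "ay": 0, "az": 0, "claw": 0}
    - {"x": 0, "y": 0, "z": 0, "ax": 0, "ay": 0, "az": 0, "claw": 0}
    - {"x": 0, "y": 0, "z": 0, "ax": 0, "ay": 0, "az": 0, "claw": 0}

```text
time_s: 9.22
ee_pos: [0.4373, 0.2389, 0.2194]
eef_rot: [-3.141, -0.002, -0.169]
force: [-1.0, -0.4, -0.6]
grip_width: 0.0115
```

```bash
python3 -c "
from h import *
go([.44,.239,.22],-10.1)
o,p,d=cam('wrist');cv2.imwrite('pics/w7.png',p[:,:,::-1]);np.save('w7.npy',d)
import json;json.dump({k:list(map(float,o[k])) for k in('ee_pos','eef_rot')},open('w7.json','w'))
cv2.imwrite('pics/w7c.png',cv2.resize(p[100:260,170:340,::-1],None,fx=4,fy=4,interpolation=cv2.INTER_CUBIC))
"
```

```text
t 9.2167 pos [0.4373 0.2389 0.2194] rot [-1.7997e+02 -9.0000e-02 -9.6800e+00] F [-1.  -0.4 -0.6] w 0.0115
shift now [ 2.7 -0.6 -0.6] after turn [ 2.7 -0.6 -0.6] turn [-0.03 -0.09  0.42]
```

View pics/w7.png

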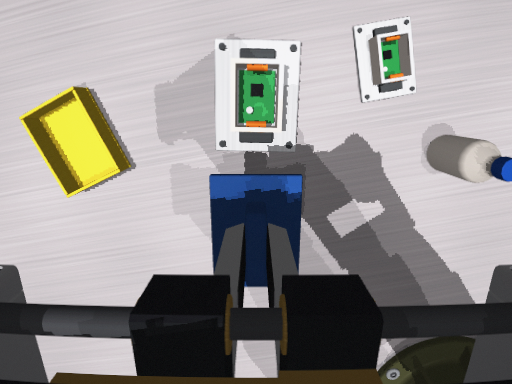

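```bash
python3 -c "
import cv2
p=cv2.imread('pics/w7.png');cv2.imwrite('pics/w7d.png',cv2.resize(p[35:155,205:310],None,fx=5,fy=5,interpolation=cv2.INTER_CUBIC))
cv2.imwrite('pics/w7e.png',cv2.resize(p[160:200,200:310],None,fx=6,fy=6,interpolation=cv2.INTER_CUBIC))
"
```

```text
(no output)
```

View pics/w7d.png

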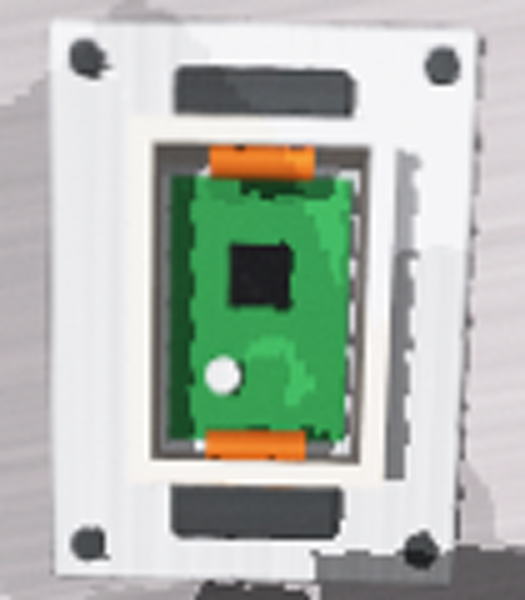

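View pics/w7e.png

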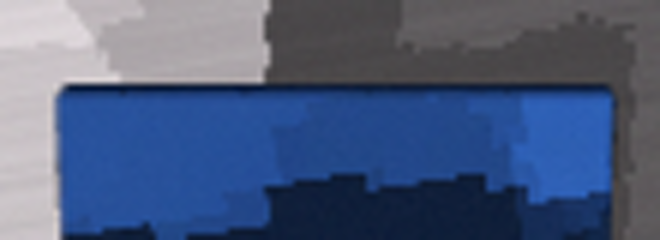

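Run:
```python
from h import *
import json
o={k:np.array(v) for k,v in json.load(open('w7.json')).items()}
def cr(pts,f,off): return (np.array(pts,float)+.5)/f-.5+off
def m(n,pts,z,o=None):
    s=onz(n,pts,z,o);print(s[:,:2].round(4),s.mean(0).round(4))
    for i in range(len(s)):
        e=s[(i+1)%len(s)]-s[i]; print(np.degrees(np.arctan2(e[1],e[0])).round(2),np.linalg.norm(e).round(4))
print('inner');m('wrist',cr([(154,146),(372,148),(359,460),(153,458)],5,(205,35)),.052,o)
print('outer');m('wrist',cr([(129,118),(396,121),(382,481),(130,482)],5,(205,35)),.052,o)
print('screws');m('wrist',cr([(86,57),(442,66),(420,550),(89,542)],5,(205,35)),.012,o)
print('cover');
s=onz('wrist',cr([(60,91),(612,91)],6,(200,160)),o['ee_pos'][2]-.002,o);print(s)
A=R.from_euler('xyz',o['eef_rot']);t=A.inv().apply(s-o['ee_pos']);print(t)
```

```text
inner
[[0.5607 0.2385]
 [0.5526 0.1936]
 [0.4893 0.2062]
 [0.4974 0.2506]] [0.525  0.2222 0.052 ]
-100.21 0.0456
168.73 0.0646
79.73 0.0451
-10.76 0.0645
outer
[[0.5671 0.2427]
 [0.5571 0.1878]
 [0.484  0.2019]
 [0.4931 0.2565]] [0.5253 0.2222 0.052 ]
-100.32 0.0557
169.09 0.0745
80.5 0.0553
-10.6 0.0753
screws
[[0.5882 0.252 ]
 [0.5724 0.1712]
 [0.4624 0.1925]
 [0.4781 0.2729]] [0.5253 0.2221 0.012 ]
-101.07 0.0823
169.05 0.1121
78.9 0.0819
-10.75 0.112
cover
[[0.47963473 0.2587729  0.21739263]
 [0.4703818  0.20475948 0.21739263]]
[[ 0.03840872 -0.02671478  0.00207419]
 [ 0.03837095  0.02808544  0.0020474 ]]
```

```bash
python3 -c "
from h import *
go([.5249,.2230,.22],-10.8)
"
```

```text
t 9.2667 pos [0.4374 0.2385 0.2194] rot [-1.7997e+02 -8.0000e-02 -9.7300e+00] F [-0.5  0.4 -0.7] w 0.0118
shift now [88.9  0.5 -0.5] after turn [88.9 -1.2 -0.6] turn [-0.03 -0.08  1.07]
```

>>> step_arm:
  steps:
    - {"x": 0.03, "y": 0, "z": 0, "ax": 0, "ay": 0, "az": 1.1, "claw": 0}
    - {"x": 0.03, "y": 0, "z": 0, "ax": 0, "ay": 0, "az": 0, "claw": 0}
    - {"x": 0.02, "y": 0, "z": 0.02, "ax": 0, "ay": 0, "az": 0, "claw": 0}
    - {"x": 0, "y": 0, "z": 0.03, "ax": 0, "ay": 0, "az": 0, "claw": 0}
    - {"x": 0, "y": 0, "z": 0.03, "ax": 0, "ay": 0, "az": 0, "claw": 0}

```text
time_s: 9.68
ee_pos: [0.5238, 0.2184, 0.1437]
eef_rot: [-3.135, -0.013, -0.194]
force: [0.1, -0.2, -1.0]
grip_width: 0.0116
```

```bash
python3 -c "
from h import *
go([.5249,.2230,.1],-10.8)
"
```

```text
t 9.6833 pos [0.5238 0.2184 0.1437] rot [-179.63   -0.74  -11.14] F [ 0.1 -0.2 -1. ] w 0.0116
shift now [-0.4 -4.4 43.7] after turn [ 0.2 -4.7 43.7] turn [-0.37 -0.74 -0.34]
```

>>> step_arm:
  steps:
    - {"x": 0, "y": -0.004, "z": 0.02, "ax": -0.3, "ay": -0.7, "az": -0.3, "claw": 0}
    - {"x": 0, "y": 0, "z": 0.01, "ax": 0, "ay": 0, "az": 0, "claw": 0}
    - {"x": 0, "y": 0, "z": 0, "ax": 0, "ay": 0, "az": 0, "claw": 0}
    - {"x": 0, "y": 0, "z": 0, "ax": 0, "ay": 0, "az": 0, "claw": 0}

```text
time_s: 10.02
ee_pos: [0.5243, 0.216, 0.1069]
eef_rot: [3.138, 0.006, -0.196]
force: [0.3, 0.8, -0.4]
grip_width: 0.0116
```

```bash
python3 -c "
from h import *
go([.5249,.2230,.1],-10.8)
"
```

```text
t 10.0167 pos [0.5243 0.216  0.1069] rot [179.8    0.36 -11.24] F [ 0.3  0.8 -0.4] w 0.0116
shift now [-0.7 -7.   6.9] after turn [-0.7 -6.9  6.9] turn [ 0.2   0.37 -0.44]
```

>>> step_arm:
  steps:
    - {"x": 0, "y": -0.007, "z": 0, "ax": 0.2, "ay": 0.4, "az": -0.4, "claw": 0}
    - {"x": 0, "y": 0, "z": 0, "ax": 0, "ay": 0, "az": 0, "claw": 0}
    - {"x": 0, "y": 0, "z": 0, "ax": 0, "ay": 0, "az": 0, "claw": 0}

```text
time_s: 10.27
ee_pos: [0.5272, 0.223, 0.1105]
eef_rot: [-3.139, -0.006, -0.19]
force: [0.4, -0.7, -0.6]
grip_width: 0.0118
```

```bash
python3 -c "
from h import *
go([.5249,.2230,.1],-10.8)
o,p,d=cam('wrist');cv2.imwrite('pics/w8.png',p[:,:,::-1])
import json;json.dump({k:list(map(float,o[k])) for k in('ee_pos','eef_rot')},open('w8.json','w'))
o,p,d=cam('scene');cv2.imwrite('pics/s8.png',cv2.resize(p[150:270,240:380,::-1],None,fx=5,fy=5,interpolation=cv2.INTER_CUBIC))
"
```

```text
t 10.2667 pos [0.5272 0.223  0.1105] rot [-179.84   -0.34  -10.87] F [ 0.4 -0.7 -0.6] w 0.0118
shift now [-2.3  0.5 10.5] after turn [-2.2  0.4 10.5] turn [-0.16 -0.34 -0.06]
```

View pics/w8.png

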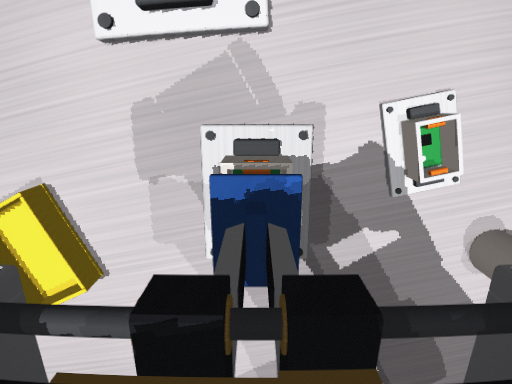

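View pics/s8.png

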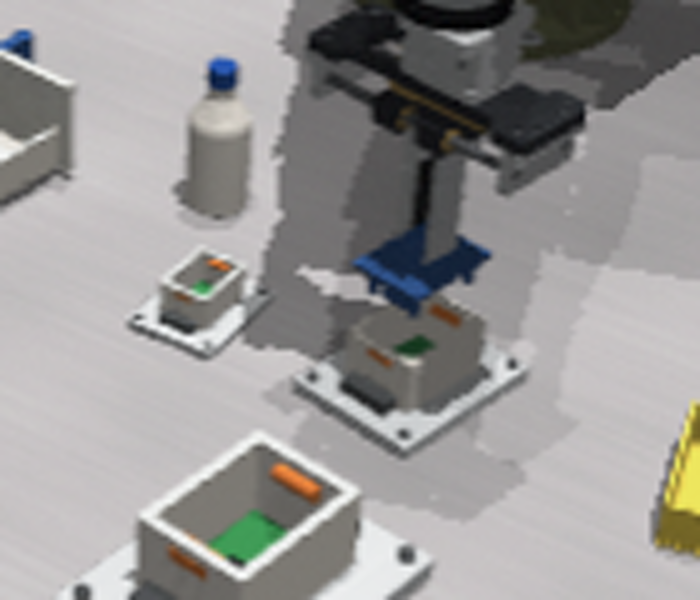

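```bash
python3 -c "
import cv2
p=cv2.imread('pics/w8.png');cv2.imwrite('pics/w8d.png',cv2.resize(p[118:198,195:320],None,fx=6,fy=6,interpolation=cv2.INTER_CUBIC))
"
```

```text
(no output)
```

View pics/w8d.png

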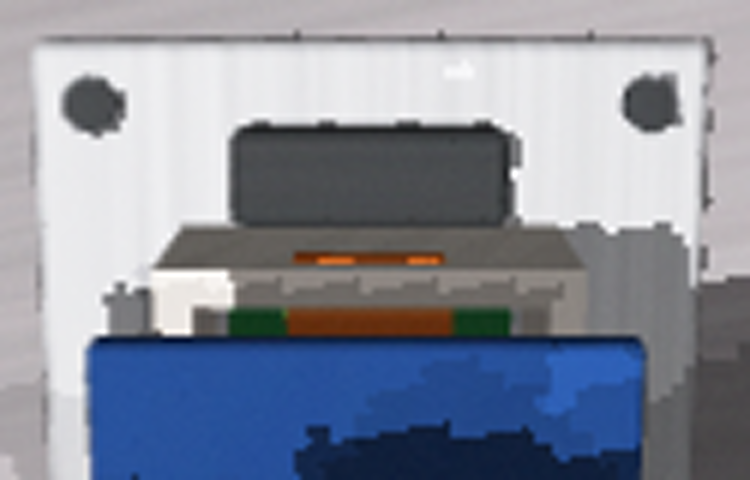

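Run:
```python
from h import *
import json
o={k:np.array(v) for k,v in json.load(open('w8.json')).items()}
A=R.from_euler('xyz',o['eef_rot'])
def cr(pts,f,off): return (np.array(pts,float)+.5)/f-.5+off
for nm,pts,z in [('rim out',[(152,268),(587,269)],.052),('rim in',[(192,310),(549,311)],.052),('screws',[(94,104),(651,104)],.012),('cover',[(87,342),(645,342)],o['ee_pos'][2]-.002)]:
    s=onz('wrist',cr(pts,6,(195,118)),z,o); e=s[1]-s[0]
    print(nm,s.mean(0).round(4),'tool',(A.inv().apply(s.mean(0)-o['ee_pos'])*1e3).round(2),'yaw',np.degrees(np.arctan2(e[1],e[0]))+90,np.linalg.norm(e))
```

```text
rim out [0.5627 0.2152 0.052 ] tool [35.99  1.17 58.7 ] yaw -11.01321065897315 0.05604598228872292
rim in [0.5572 0.2161 0.052 ] tool [30.49  1.3  58.67] yaw -11.039832611150146 0.04624892651694014
screws [0.58   0.2114 0.012 ] tool [53.53  1.7  98.8 ] yaw -10.889548861290507 0.08206012389080702
cover [0.5648 0.2151 0.1085] tool [38.47  0.69  2.22] yaw -10.875633946778564 0.055441222270766095
```

>>> step_arm:
  steps:
    - {"x": -0.002, "y": 0.0005, "z": 0.01, "ax": -0.1, "ay": -0.2, "az": 0, "claw": 0}
    - {"x": 0, "y": 0, "z": 0.008, "ax": 0, "ay": 0, "az": 0, "claw": 0}
    - {"x": 0, "y": 0, "z": 0, "ax": 0, "ay": 0, "az": 0, "claw": 0}

```text
time_s: 10.62
ee_pos: [0.5251, 0.2232, 0.0918]
eef_rot: [-3.14, -0.004, -0.189]
force: [-0.5, -0.1, -0.7]
grip_width: 0.0118
```

```bash
python3 -c "
from h import *
go([.5249,.2229,.085],-10.9)
"
```

```text
t 10.6167 pos [0.5251 0.2232 0.0918] rot [-179.89   -0.21  -10.84] F [-0.5 -0.1 -0.7] w 0.0118
shift now [-0.2  0.4  6.8] after turn [-0.2  0.3  6.8] turn [-0.11 -0.21  0.06]
```

>>> step_arm:
  steps:
    - {"x": 0, "y": 0.0003, "z": 0.004, "ax": -0.1, "ay": -0.2, "az": 0, "claw": 0}
    - {"x": 0, "y": 0, "z": 0.004, "ax": 0, "ay": 0, "az": 0, "claw": 0}
    - {"x": 0, "y": 0, "z": 0, "ax": 0, "ay": 0, "az": 0, "claw": 0}

```text
time_s: 10.87
ee_pos: [0.5246, 0.2228, 0.082]
eef_rot: [3.141, 0.002, -0.189]
force: [-0.3, 0.3, -1.0]
grip_width: 0.0116
```

```bash
python3 -c "
from h import *
go([.5249,.2229,.085],-10.9)
o,p,d=cam('wrist');cv2.imwrite('pics/w9.png',cv2.resize(p[118:218,185:325,::-1],None,fx=5,fy=5,interpolation=cv2.INTER_CUBIC))
"
```

```text
t 10.8667 pos [0.5246 0.2228 0.082 ] rot [ 1.7995e+02  9.0000e-02 -1.0830e+01] F [-0.3  0.3 -1. ] w 0.0116
shift now [ 0.2 -0.2 -3. ] after turn [ 0.2 -0.2 -3. ] turn [0.05 0.09 0.07]
```

View pics/w9.png

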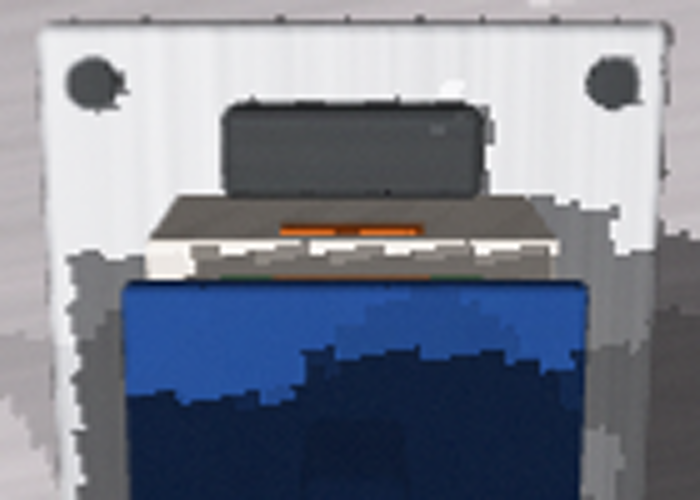

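Run:
```python
from h import *
o=ctrl.get_obs(); print(o['ee_pos'])
A=R.from_euler('xyz',o['eef_rot'])
def cr(pts,f,off): return (np.array(pts,float)+.5)/f-.5+off
for nm,pts,z in [('rim out',[(145,240),(558,240)],.052),('screws',[(94,83),(612,83)],.012),('cover',[(123,285),(587,285)],o['ee_pos'][2]-.002)]:
    s=onz('wrist',cr(pts,5,(185,118)),z,o); e=s[1]-s[0]
    print(nm,s.mean(0).round(4),'tool',(A.inv().apply(s.mean(0)-o['ee_pos'])*1e3).round(2),'yaw',np.degrees(np.arctan2(e[1],e[0]))+90,np.linalg.norm(e))
```

```text
[0.52475394 0.22279416 0.08233125]
rim out [0.5627 0.2153 0.052 ] tool [38.7   0.25 30.28] yaw -10.88922280478566 0.0563978754376571
screws [0.5801 0.2117 0.012 ] tool [56.57  0.44 70.26] yaw -10.883615255617997 0.08215978262474083
cover [0.5624 0.2148 0.0803] tool [38.52  0.72  1.95] yaw -10.889487631036857 0.055236493828795995
```

>>> step_arm:
  steps:
    - {"x": 0.0002, "y": -0.0003, "z": 0.002, "ax": 0, "ay": 0.1, "az": 0, "claw": 0}
    - {"x": 0, "y": 0, "z": 0.003, "ax": 0, "ay": 0, "az": 0, "claw": 0}
    - {"x": 0, "y": 0, "z": 0.002, "ax": 0, "ay": 0, "az": 0, "claw": 0}

```text
time_s: 11.17
ee_pos: [0.5254, 0.2232, 0.0754]
eef_rot: [3.141, -0.002, -0.189]
force: [-0.4, -0.1, -0.4]
grip_width: 0.0117
```

```bash
python3 -c "
from h import *
go([.5249,.2231,.061],-10.9)
"
```

```text
t 11.1667 pos [0.5254 0.2232 0.0754] rot [ 1.7999e+02 -9.0000e-02 -1.0840e+01] F [-0.4 -0.1 -0.4] w 0.0117
shift now [-0.5  0.2 14.4] after turn [-0.5  0.2 14.4] turn [ 0.01 -0.09  0.06]
```

>>> step_arm:
  grip_force: 60
  steps:
    - {"x": -0.0003, "y": 0, "z": 0.003, "ax": 0, "ay": 0, "az": 0, "claw": 0}
    - {"x": 0, "y": 0, "z": 0.003, "ax": 0, "ay": 0, "az": 0, "claw": 0}
    - {"x": 0, "y": 0, "z": 0.003, "ax": 0, "ay": 0, "az": 0, "claw": 0}

```text
time_s: 11.42
ee_pos: [0.5263, 0.2239, 0.0683]
eef_rot: [-3.139, -0.005, -0.189]
force: [-4.1, -0.1, 8.5]
grip_width: 0.0117
```

```bash
python3 -c "
from h import *
go([.5249,.2231,.061],-10.9)
"
```

```text
t 11.4167 pos [0.5263 0.2239 0.0683] rot [-179.88   -0.29  -10.83] F [-4.1 -0.1  8.5] w 0.0117
shift now [-1.3  1.   7.3] after turn [-1.3  1.   7.3] turn [-0.12 -0.29  0.07]
```

>>> step_arm:
  steps:
    - {"x": -0.0012, "y": 0.0006, "z": 0.003, "ax": -0.1, "ay": -0.2, "az": 0, "claw": 0}
    - {"x": 0, "y": 0, "z": 0.003, "ax": 0, "ay": 0, "az": 0, "claw": 0}
    - {"x": 0, "y": 0, "z": 0.003, "ax": 0, "ay": 0, "az": 0, "claw": 0}

```text
time_s: 11.67
ee_pos: [0.5251, 0.2238, 0.0591]
eef_rot: [-3.14, -0.002, -0.189]
force: [-0.4, 1.9, 6.2]
grip_width: 0.0114
```

```bash
python3 -c "
from h import *
go([.5249,.2231,.061],-10.9)
"
```

```text
t 11.6667 pos [0.5251 0.2238 0.0591] rot [-1.7993e+02 -1.2000e-01 -1.0830e+01] F [-0.4  1.9  6.2] w 0.0114
shift now [-0.   0.7 -1.9] after turn [-0.   0.7 -1.9] turn [-0.07 -0.12  0.07]
```

>>> step_arm:
  steps:
    - {"x": 0, "y": 0.0003, "z": 0.003, "ax": 0, "ay": 0, "az": 0, "claw": 0}
    - {"x": 0, "y": 0, "z": 0.003, "ax": 0, "ay": 0, "az": 0, "claw": 0}

```text
time_s: 11.83
ee_pos: [0.5254, 0.2239, 0.0589]
eef_rot: [-3.14, -0.003, -0.189]
force: [-23.6, -10.2, 45.7]
grip_width: 0.0115
```

```bash
python3 -c "
from h import *
go([.5249,.2231,.059],-10.9)
o,p,d=cam('wrist');cv2.imwrite('pics/w10.png',p[:,:,::-1])
go([.5249,.2231,.059],-10.9)
o,p,d=cam('scene');cv2.imwrite('pics/s10.png',cv2.resize(p[150:270,240:380,::-1],None,fx=5,fy=5,interpolation=cv2.INTER_CUBIC))
go([.5249,.2231,.059],-10.9)
"
```

```text
t 11.8333 pos [0.5254 0.2239 0.0589] rot [-179.89   -0.19  -10.81] F [-23.6 -10.2  45.7] w 0.0115
shift now [-0.3  0.9 -0.1] after turn [-0.3  0.9 -0.1] turn [-0.11 -0.19  0.09]
t 11.8833 pos [0.5254 0.2239 0.0589] rot [-179.89   -0.19  -10.81] F [-19.4  -7.1  38.7] w 0.0117
shift now [-0.3  0.8 -0.1] after turn [-0.3  0.8 -0.1] turn [-0.11 -0.19  0.09]
t 11.9333 pos [0.5253 0.2239 0.0589] rot [-179.89   -0.2   -10.81] F [-19.4  -6.4  39.9] w 0.0117
shift now [-0.3  0.9 -0.1] after turn [-0.3  0.9 -0.1] turn [-0.11 -0.2   0.09]
```

View pics/w10.png

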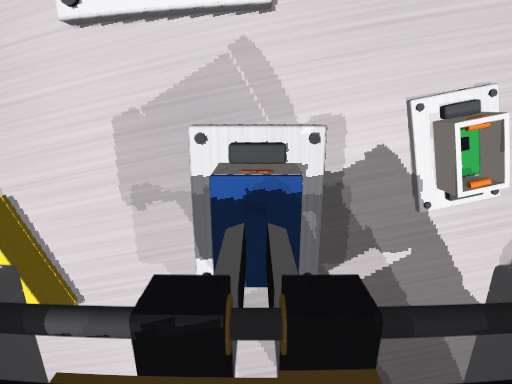

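View pics/s10.png

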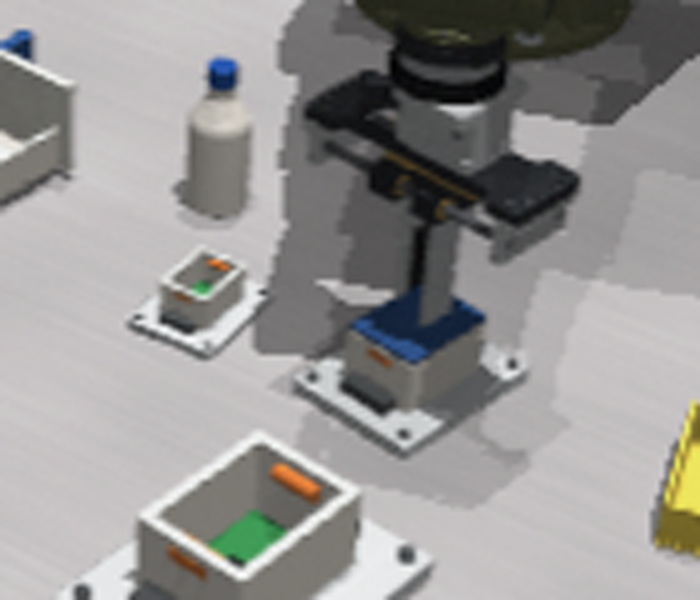

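Seated: the plate is flush on the rim, and the TCP stays at .0589 under about 40 N. I'll ease the push to a moderate level.

>>> step_arm:
  steps:
    - {"x": -0.0002, "y": 0, "z": 0.0015, "ax": 0, "ay": 0, "az": 0, "claw": 0}
    - {"x": 0, "y": 0, "z": 0.0015, "ax": 0, "ay": 0, "az": 0, "claw": 0}

```text
time_s: 12.1
ee_pos: [0.5254, 0.2239, 0.059]
eef_rot: [-3.139, -0.005, -0.188]
force: [-10.0, -2.2, 18.2]
grip_width: 0.0112
```

```bash
python3 -c "
from h import *
go([.5249,.2231,.059],-10.9)
cam('wrist');go([.5249,.2231,.059],-10.9)
cam('wrist');go([.5249,.2231,.059],-10.9)
"
```

```text
t 12.1 pos [0.5254 0.2239 0.059 ] rot [-179.86   -0.29  -10.8 ] F [-10.   -2.2  18.2] w 0.0112
shift now [-0.3  0.9 -0.1] after turn [-0.3  0.9 -0. ] turn [-0.14 -0.29  0.1 ]
t 12.15 pos [0.5254 0.2239 0.059 ] rot [-179.86   -0.29  -10.8 ] F [-8.6 -3.  19.5] w 0.0116
shift now [-0.3  0.9 -0. ] after turn [-0.3  0.9 -0. ] turn [-0.14 -0.29  0.1 ]
t 12.2 pos [0.5254 0.2239 0.059 ] rot [-179.86   -0.28  -10.8 ] F [-9.7 -1.8 19.3] w 0.0115
shift now [-0.3  0.9 -0. ] after turn [-0.3  0.9 -0. ] turn [-0.14 -0.28  0.1 ]
```

```bash
python3 -c "
from h import *
print(ticket.hand_in());print(ctrl.get_obs()['force'],ctrl.get_obs()['ee_pos'])
"
```

```text
the job is handed in; nothing more can be done
None
the job is handed in; nothing more can be done
```

The blue cover is snapped onto the middle-sized housing and seated, and I handed the job in at about 12.2 s with the gripper still pressing it down. The hand-in gave no verdict.

- **Route:** I pulled the drawer out about 125 mm by its fin. I then gripped the cover by its rib and lifted it to about 0.19 m. I aligned it over the housing with the wrist camera and pressed it in. The force rose to about 8.5 N at the lips, then the cover went down to its seat.
- **Last checks:** The cover's plate looks flush on the rim in the scene picture. The gripper held still at z = 0.059, which puts the rib about 17 mm above the rim. The offset from the measured centre was about 1 mm, yaw was within 0.1° and tilt about 0.3°. The push held steady at about 19 N, with 60 N of grip set.
- **What did not go perfectly:** The push briefly reached about 46 N at the wrist and held near 40 N until I eased it. About 10 N of sideways force remained, probably from the guide posts touching the wall within their play.
- **Other objects:** The bottle stands in the same place in the scene pictures before and after. The arm stayed clear of the tray and screwdriver; I did not measure any of the three at the end.

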